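Start the adaptor tester: two keys, guard off, start key

ROBOT

A 6-joint arm with a two-finger parallel gripper is mounted at the origin on the work surface. World frame = base frame: x ahead of the robot, y to its left, z up, the work surface at z = 0. Lengths are in m, angles in rad, forces in N, time in s.
With the tool pointing down it reaches from about 0.25 to 0.725 m from the base axis. Payload 4 kg.
Tool frame: the origin (TCP) lies at the very end of the fingers, on their centre line; the grasp point (between the pads) lies 19 mm behind it; z points along the fingers, y is the line along which they close (so a half turn about z gives the same grasp; the last joint's range is limited). The gripper opens to 85 mm and grips with 20 to 120 N. Pads are 22 mm wide; open, the fingers measure 114 mm over their backs; the gripper's body (76 mm by 85 mm) begins 54 mm behind the grasp point. The pads swing forward as they close: fully open they stand 13 mm farther back than shut.
Start: joints at [1.171, 0.241, 0.005, 1.335, 0, 1.571], TCP at [0.195, 0.461, 0.231] pointing down, gripper open.
Joint ranges: [-2.72, 2.72], [-1.05, 1.87], [-1.09, 1.28], [-1.99, 2.15], [-1.42, 1.44], [-3.14, 3.14]. Speed limits (rad/s): [2.79, 2.79, 3.14, 3.14, 3.14, 3.14].

INTERFACE

Orientations are given as a unit quaternion [x, y, z, w].
In Python, from workcell import * gives the robot as it stands. The module is installed in compiled form; this text tells all that it offers.
- The arm moves only by the tool send_rows, never from a script. Its argument "steps" is text: rows parted by semicolons, each of 7 numbers parted by spaces: the opening, from -1 (shut) to 1 (fully open), then the shift along the world's x, y, z in m, then the turn, a rotation vector about the world's x, y, z in rad. A call has exactly 5 rows; each row shifts and turns the commanded pose from where the row before left it; what a row does not reach is not made up. A row lasts 1/12 s, in which the tool goes at most 41.7 mm and 7.16 degrees, less where a joint would pass 70% of its speed; a pose out of reach is approached as far as the arm can. A call is refused whole if a number of a shift passes 0.0417 or a number of a turn 0.125, either way. A call with a gripper value outside its range is refused whole. The fingers move at their own pace and stop on an object; the grip force is fixed at half the most. Time passes only in rows, so rows that do not move let the fingers close, or fill a call up. It gives the time, the measured TCP pose, the force, the opening and the grip force at its end, in the units of the state.
- get_obs(): the state, without advancing time (a new reading comes with each control period).
- camera(name): name is "scene" or "top"; returns a dict with "frame" (384x512x3 uint8, red, green, blue), "range_z" (384x512 float32, m along the optical axis (not along the pixel's ray), 0 where there is no reading), "camera_matrix" (3x3 intrinsics, pixels), "extrinsics" (4x4, takes a point from world to camera coordinates). Camera axes: x right, y down, z forward; pixel columns grow to the right and rows downward; lengths in m; the calibration is good to about 2 mm. A picture is of the moment at which its call begins.
- job_done(): hands the job in; it is judged then, once.
The state is a dict: "clock": time; "joint_pos": joint angles; "joint_vel": joint speeds; "tau": joint torques, N m; "eef_pos": TCP position; "tool_rot": TCP orientation; "ft_force": force on the tool from outside, world axes, zero at the start; "ft_torque": the same for the moment, N m; "grip_width": finger opening in m; "grasp_force": force on a finger pad.
Only numpy, scipy, OpenCV 4.12 (cv2) and the standard library are available. Lean on these libraries where they do the work, as an engineer would, in place of code of your own. Each camera call takes 0.05 s, during which the arm holds its last target. There are 200 camera calls.

TASK

Start the tester (the yellow-green box with the metal deck). With the guard cap still in place, press the round key and then the square key; only then lift the guard cap off, set it down (not dropped) upright, open side down, on the black rubber mat, and last press the oblong key that was under it. Press each key fully down and let it spring back, one key at a time, do not press the round or square key again once the guard is off, and leave everything else on the bench as it is.

Things in the scene. Friction and masses are not known exactly. Their poses are not given: they have to be found in the camera images.
- tester: fixed box, 180 (x) x 290 (y) x 80 mm tall, yellow-green with a plain grey metal deck at 80 mm. Origin at the centre of its underside, on the bench; x points to its rear, y along the row of keys. The three keys sit in a row along y, 20 mm in front (-x) of its middle line, 90 mm apart, in any order. Two white sockets, 8 mm high, lie along the rear of the deck.
- round_key_top (a point): centre of the top of the round black key: 44 mm diameter, top 22 mm above the deck, in a round steel bezel 56 mm across and 9 mm high. The point moves down with the key.
- square_key_top (a point): centre of the top of the square black key: 42 x 42 mm, top 22 mm above the deck, in a square steel bezel of 54 mm, 9 mm high.
- oblong_key_top (a point): centre of the top of the oblong black key: 60 mm (along the tester's x) x 30 mm, top 22 mm above the deck, in a steel bezel 72 x 42 mm, 9 mm high. At the start it is hidden under the guard cap.
- round_key (a joint): travel of the round key, m: 0 up, 0.008 fully down (about 5 N); springs back.
- square_key (a joint): travel of the square key, m: 0 up, 0.008 fully down (about 5 N); springs back.
- oblong_key (a joint): travel of the oblong key, m: 0 up, 0.008 fully down (about 5 N); springs back.
- guard: loose dark grey guard cap, about 0.16 kg: a hood open below, 92 (x) x 64 (y) x 40 mm tall with 4 mm walls, and on its top a grip bar 60 mm long (x), 16 mm wide (y) and 30 mm tall (40 to 70 mm above its lower rim). It stands on the deck over the oblong key. Origin at the centre of its lower rim; z points up through the grip.
- mat: black rubber mat fixed on the bench beside the tester, 200 (x) x 180 (y) x 4 mm. Origin at the centre of its underside.
- tape: loose bystander, leave it alone: roll of tape lying flat, 96 mm across, 45 mm high, behind the tester. Origin at the centre of its underside.
- bottle: loose bystander, leave it alone: white bottle, 60 mm across, 140 mm tall, behind the tester. Origin at the centre of its underside.
- brick: loose bystander, leave it alone: black power adaptor, 55 x 100 x 34 mm, behind the mat. Origin at the centre of its underside.
- meter: loose bystander, leave it alone: yellow hand multimeter lying flat, 170 x 85 x 46 mm. Origin at the centre of its underside.
- screwdriver: loose bystander, leave it alone: screwdriver lying on the bench, along its x.
- cup: loose bystander, leave it alone: white mug, 80 mm across, 95 mm tall, handle on its +y side. Origin at the centre of its underside.
Mind the look-alikes: they are no part of the job. Leave any blue or purple look-alike of the guard alone.

How it is judged:
By the outcome, as a careful person would: the job done as asked, in the order asked, and still so for the second after the job is handed in, with the robot touching nothing.
It also fails if it takes over 72 s, if anything falls off the work surface, if the arm or the gripper's body presses on something with over 40 N, if the wrist force passes 120 N, or if a joint passes its speed limit or range.

## Working session

There is one attempt and no reset: what is moved stays moved. The work goes in short steps, Python scripts to look and compute and a tool call to move; the robot and the scene stay as the last step left them, time stands still between calls to the robot, and variables do not carry over. Pictures are saved under pics/ and viewed, at most 10 in all, crops included, and the job is handed in when it is done.

Besides the shell and the picture viewer there is one more tool, called as name(argument=value, ...) on one line, values as JSON. send_rows: Moves the arm, as the interface text tells. Its arguments: {"type":"object","properties":{"steps":{"type":"string"}},"required":["steps"]}

```bash
mkdir -p pics; cat > h.py <<'E'
from workcell import *
import numpy as np, cv2
def pts(c):
    z=c["range_z"];K=c["camera_matrix"];T=np.linalg.inv(c["extrinsics"])
    v,u=np.mgrid[:384,:512]
    P=np.stack([(u-K[0,2])/K[0,0]*z,(v-K[1,2])/K[1,1]*z,z],-1)
    W=P@T[:3,:3].T+T[:3,3]; W[z==0]=np.nan; return W
def save(c,n): cv2.imwrite(n,cv2.cvtColor(c["frame"],cv2.COLOR_RGB2BGR))
E
python3 - <<'E'
from h import *
s=get_obs();print({k:np.round(v,3) for k,v in s.items()})
fr=[]
for n in("top","scene"):
    c=camera(n);np.savez(n+"0.npz",**c);save(c,f"pics/{n}0.png")
    print(n,np.round(c["camera_matrix"],1).tolist(),np.round(np.linalg.inv(c["extrinsics"]),3).tolist())
E
```

```text
{'clock': np.float64(0.0), 'joint_pos': array([ 1.171,  0.241,  0.004,  1.335, -0.   ,  1.571]), 'joint_vel': array([ 0.001, -0.002,  0.001,  0.   ,  0.   ,  0.002]), 'tau': array([-1.0000e-03, -3.7232e+01,  2.5241e+01,  1.7000e-02,  0.0000e+00,
       -0.0000e+00]), 'eef_pos': array([0.194, 0.46 , 0.23 ]), 'tool_rot': array([ 0.199,  0.98 , -0.001, -0.   ]), 'ft_force': array([ 0.242, -0.006, -0.603]), 'ft_torque': array([-0.025, -0.028,  0.059]), 'grasp_force': np.float64(0.0), 'grip_width': np.float64(0.085)}
top [[408.0, 0.0, 249.0], [0.0, 408.0, 187.1], [0.0, 0.0, 1.0]] [[-0.02, -0.994, 0.109, 0.389], [-1.0, 0.023, 0.022, -0.033], [-0.024, -0.109, -0.994, 1.47], [0.0, 0.0, 0.0, 1.0]]
scene [[404.5, 0.0, 257.5], [0.0, 404.5, 190.9], [0.0, 0.0, 1.0]] [[0.09, 0.805, -0.586, 1.227], [0.996, -0.065, 0.063, -0.099], [0.012, -0.589, -0.808, 1.052], [0.0, 0.0, 0.0, 1.0]]
```

View pics/top0.png

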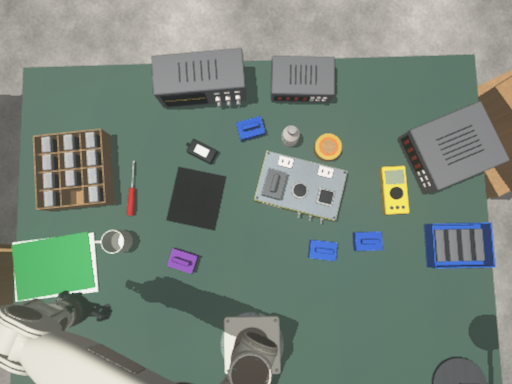

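View pics/scene0.png

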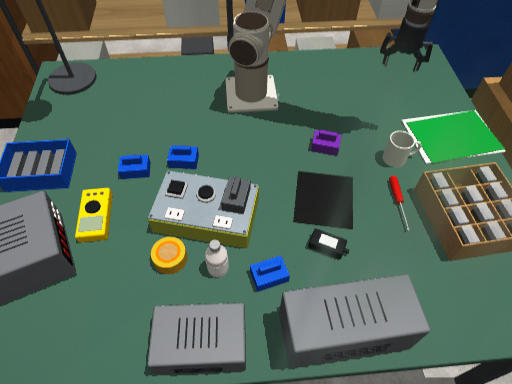

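The top view shows the tester at (300,187), with the guard at (273,184), round key at (300,190) and square key at (326,198). The mat is at (197,198), with blue and purple look-alikes nearby. The scene view agrees. Next I measure them.

```bash
cat > m.py <<'E'
from h import *
c0=np.load("top0.npz");s0=np.load("scene0.npz")
def ray(c,u,v,z):
    K=c["camera_matrix"];T=np.linalg.inv(c["extrinsics"])
    d=T[:3,:3]@np.array([(u-K[0,2])/K[0,0],(v-K[1,2])/K[1,1],1]);o=T[:3,3]
    return (o+d*(z-o[2])/d[2])
def rect(m,c,z,name):
    n,l,st,ce=cv2.connectedComponentsWithStats(m.astype(np.uint8))
    for i in range(1,n):
        if st[i,4]<40: continue
        pc=cv2.findContours((l==i).astype(np.uint8),0,2)[0][0][:,0]
        w=np.array([ray(c,u,v,z)[:2] for u,v in pc],np.float32)
        r=cv2.minAreaRect(w*1000)
        print(name,"px",ce[i].round(1),st[i,4],"cent",ray(c,*ce[i],z)[:2].round(4),"rect",np.round(r[0],1),np.round(r[1],1),round(r[2],1))
if __name__=="__main__":
  for c,n,box in((c0,"top",(150,235,160,350)),(s0,"scene",(165,250,145,360))):
    W=pts(c);g=c["frame"].astype(int);mx=g.max(-1)
    b=np.zeros((384,512),bool);b[box[0]:box[1],box[2]:box[3]]=1
    z=W[...,2]
    print(n,"bench",np.nanmedian(z[b&(z<.02)]), "deck",np.nanmedian(z[b&(z>.07)&(z<.086)]))
    rect(b&(z>.065)&(z<.2),c,.08,"tester")
    rect(b&(z>.110)&(z<.2),c,.12,"hood+")
    rect(b&(z>.137)&(z<.2),c,.15,"grip")
    rect(b&(mx<45)&(z>.094)&(z<.11),c,.102,"keys")
    rect(b&(mx<40)&(z<.03),c,.004,"mat")
    for nm,lo,hi in(("gripz",.137,.2),("hoodz",.112,.13),("keyz",.097,.108)):
        m=b&(z>lo)&(z<hi);print(nm,m.sum(),np.nanmedian(W[m],0).round(4),np.nanmax(z[m]) if m.any() else 0)
  cv2.imwrite("pics/crop.png",cv2.resize(cv2.cvtColor(c0["frame"][145:285,140:360],cv2.COLOR_RGB2BGR),(800,509),interpolation=2))
E
python3 m.py
```

```text
top bench -0.0008600623255257123 deck 0.07825062795653359
tester px [300.9 185.6] 4362 cent [ 0.5428 -0.1803] rect [ 543.4 -179.4] [287.4 178.5] 74.3
hood+ px [274.3 183.7] 527 cent [ 0.5468 -0.0879] rect [546.9 -87.9] [63.6 92.4] 72.9
grip px [274.6 182.6] 90 cent [ 0.5468 -0.0879] rect [546.5 -87.6] [15.6 59.4] 72.6
gripz 90 [ 0.5463 -0.0886  0.1479] 0.15407213395027908
hoodz 430 [ 0.5458 -0.0869  0.1184] 0.12767973774164365
keyz 253 [ 0.5127 -0.2432  0.1004] 0.10696760676694894
scene bench 0.0031822783178538927 deck 0.08189270325790221
tester px [205.2 203. ] 5340 cent [ 0.5537 -0.1792] rect [ 541.7 -179.3] [290.3 205.6] 74.7
tester px [215.2 245.2] 135 cent [ 0.6944 -0.1542] rect [ 690.8 -151.2] [48.5 30.6] 85.2
hood+ px [235.5 191.9] 658 cent [ 0.5501 -0.0896] rect [547.4 -88.7] [ 65.7 107. ] 73.0
hood+ px [214.5 244.7] 108 cent [ 0.7146 -0.1538] rect [ 712.6 -152.1] [32.  29.4] 85.2
grip px [235.3 186. ] 123 cent [ 0.5517 -0.0892] rect [551.4 -89.2] [18.1 69.1] 71.9
grip px [214.1 243.8] 87 cent [ 0.7285 -0.153 ] rect [ 727.6 -153.2] [25.1 26. ] 88.0
keys px [175.8 187.1] 165 cent [ 0.5055 -0.2621] rect [ 505.4 -262. ] [41.1 41.9] 74.1
keys px [205.4 191.8] 138 cent [ 0.5294 -0.1763] rect [ 529.8 -176. ] [37.6 43.2] 88.6
keys px [233.7 207.4] 71 cent [ 0.5904 -0.0977] rect [582.4 -98.2] [62.9 27.7] 73.1
mat px [313.2 197.3] 1775 cent [0.5069 0.1561] rect [509.1 163.8] [129.2 197.5] 76.5
mat px [312.4 246.3] 47 cent [0.6798 0.124 ] rect [680.  125.4] [29.1 16.9] 64.0
gripz 210 [ 0.573  -0.0971  0.1455] 0.15563109207651882
hoodz 511 [ 0.5587 -0.0901  0.1218] 0.12986827465406525
keyz 419 [ 0.5196 -0.1887  0.1037] 0.10786417619893474
```

View pics/crop.png

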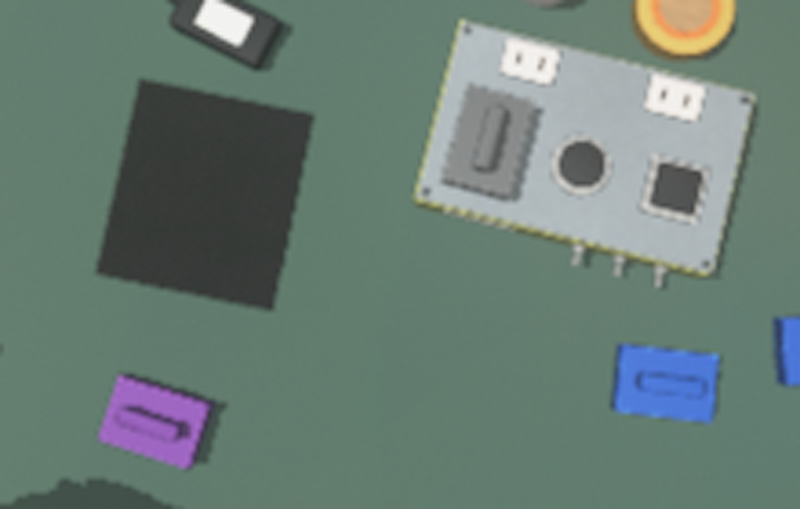

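The crop shows the guard left on the deck, then round and square keys; the mat is clear. I'll refine the keys and mat in the top view.

```bash
python3 - <<'E'
from m import *
for c,n,box in((c0,"top",(150,235,160,350)),(s0,"scene",(165,250,145,360))):
    W=pts(c);z=W[...,2];mx=c["frame"].astype(int).max(-1);b=np.zeros((384,512),bool);b[box[0]:box[1],box[2]:box[3]]=1
    for t in(70,85):
        rect(b&(mx<t)&(z>.088)&(z<.109),c,.102,f"{n} keys{t}")
        rect(b&(mx<t)&(z<.03),c,.004,f"{n} mat{t}")
    for nm,p in(("round",(.528,-.176)),("square",(.505,-.262)),("mat",(.505,.158))):
        m=np.hypot(W[...,0]-p[0],W[...,1]-p[1])<.015;print(nm,m.sum(),np.nanmedian(z[m]).round(4))
E
```

```text
top mat70 px [196.2 198.2] 2598 cent [0.5142 0.191 ] rect [515.1 191.1] [177.  194.8] 77.3
top keys85 px [327.9 196.4] 73 cent [ 0.5019 -0.2667] rect [ 501.3 -264.3] [28.1 37. ] 76.5
top mat85 px [215. 157.] 41 cent [0.6634 0.1212] rect [662.1 121.8] [13.2 49.3] 62.9
top mat85 px [196.1 198.1] 2659 cent [0.5143 0.1912] rect [515.3 191.3] [178.8 197.6] 77.1
round 62 0.1001
square 61 0.1001
mat 53 0.0024
scene keys70 px [175.6 187.1] 182 cent [ 0.5054 -0.2624] rect [ 505.  -262.3] [42.6 44.8] 74.1
scene keys70 px [205.3 191.8] 154 cent [ 0.5295 -0.1766] rect [ 529.9 -177.2] [40.9 42.9] 85.4
scene keys70 px [236.1 205.8] 115 cent [ 0.5856 -0.0905] rect [574.5 -76.1] [ 55.9 103.2] 34.1
scene mat70 px [323.8 199.9] 2938 cent [0.5196 0.1881] rect [513.8 188.1] [179.6 200.5] 77.0
scene mat70 px [312.4 245.8] 95 cent [0.6782 0.1243] rect [677.5 124.9] [61.3 41.3] 33.5
scene mat70 px [192.4 239.3] 43 cent [ 0.6276 -0.2248] rect [ 627.2 -224.9] [95.   5.4] 74.7
scene keys85 px [175.6 187.2] 187 cent [ 0.506  -0.2625] rect [ 505.6 -262.8] [43.5 46.1] 72.2
scene keys85 px [205.3 191.8] 158 cent [ 0.5296 -0.1766] rect [ 529.9 -177.3] [41.1 42.9] 85.4
scene keys85 px [236.1 205.8] 115 cent [ 0.5856 -0.0905] rect [574.5 -76.1] [ 55.9 103.2] 34.1
scene mat85 px [323.8 199.7] 2991 cent [0.5189 0.1881] rect [512.7 188.1] [180.3 202.8] 77.1
scene mat85 px [178.4 234.6] 368 cent [ 0.608  -0.2661] rect [ 608.2 -264.5] [202.9  27.9] 71.9
scene mat85 px [312.4 245.8] 95 cent [0.6782 0.1243] rect [677.5 124.9] [61.3 41.3] 33.5
scene mat85 px [231.8 243.6] 148 cent [ 0.6513 -0.1099] rect [ 650.3 -115.1] [95.1 19.9] 74.6
round 69 0.1037
square 67 0.1041
mat 56 0.0066
```

send_rows(steps="-1 0.0167 -0.0318 0 0 0 0.021;-1 0.0167 -0.0318 0 0 0 0.021;-1 0.0167 -0.0318 0 0 0 0.021;-1 0.0167 -0.0318 0 0 0 0.021;-1 0.0167 -0.0318 0 0 0 0.021")

```text
clock: 0.52
eef_pos: [0.2782, 0.2999, 0.2309]
tool_rot: [0.146, 0.989, -0.0, -0.0]
ft_force: [0.6, 0.4, 0.3]
grip_width: 0.0255
grasp_force: 0.0
```

send_rows(steps="-1 0.0167 -0.0318 0 0 0 0;-1 0.0167 -0.0318 0 0 0 0;-1 0.0167 -0.0318 0 0 0 0;-1 0.0167 -0.0318 0 0 0 0;-1 0.0167 -0.0318 0 0 0 0")

```text
clock: 0.93
eef_pos: [0.3617, 0.1408, 0.2311]
tool_rot: [0.147, 0.989, -0.0, -0.0]
ft_force: [0.6, -0.4, -0.2]
grip_width: -0.0003
grasp_force: 0.0
```

send_rows(steps="-1 0.0167 -0.0318 0 0 0 0;-1 0.0167 -0.0318 0 0 0 0;-1 0.0167 -0.0318 0 0 0 0;-1 0.0167 -0.0318 0 0 0 0;-1 0.0167 -0.0318 0 0 0 0")

```text
clock: 1.35
eef_pos: [0.4453, -0.0183, 0.231]
tool_rot: [0.147, 0.989, 0.0, -0.0]
ft_force: [0.7, 1.0, 0.4]
grip_width: 0.0001
grasp_force: 0.0
```

send_rows(steps="-1 0.0167 -0.0318 0 0 0 0;-1 0.0167 -0.0318 0 0 0 0;-1 0.0167 -0.0318 0 0 0 0;-1 0.0167 -0.0318 0 0 0 0;-1 0.0167 -0.0318 0 0 0 0")

```text
clock: 1.77
eef_pos: [0.5288, -0.1771, 0.2307]
tool_rot: [0.147, 0.989, 0.0, -0.001]
ft_force: [-0.1, 0.6, 0.5]
grip_width: 0.0
grasp_force: 0.0
```

send_rows(steps="-1 -0.002 0.0015 -0.025 0 0 0;-1 0 0 -0.025 0 0 0;-1 0 0 -0.025 0 0 0;-1 0 0 -0.025 0 0 0;-1 0 0 -0.023 0 0 0")

```text
clock: 2.18
eef_pos: [0.5257, -0.1739, 0.1062]
tool_rot: [0.147, 0.989, 0.0, -0.001]
ft_force: [0.3, 1.0, 0.1]
grip_width: -0.0001
grasp_force: 0.0
```

send_rows(steps="-1 0 0 -0.003 0 0 0;-1 0 0 -0.003 0 0 0;-1 0 0 -0.002 0 0 0;-1 0 0 -0.002 0 0 0;-1 0 0 0 0 0 0")

```text
clock: 2.6
eef_pos: [0.5274, -0.1742, 0.0996]
tool_rot: [0.147, 0.989, -0.0, 0.001]
ft_force: [-1.4, 1.3, 1.6]
grip_width: -0.0001
grasp_force: 1.1
```

send_rows(steps="-1 0 0 -0.001 0 0 0;-1 0 0 -0.001 0 0 0;-1 0 0 -0.001 0 0 0;-1 0 0 0 0 0 0;-1 0 0 0 0 0 0")

```text
clock: 3.02
eef_pos: [0.5274, -0.1742, 0.0959]
tool_rot: [0.147, 0.989, -0.0, 0.001]
ft_force: [0.3, 0.6, 4.5]
grip_width: 0.0003
grasp_force: 2.0
```

send_rows(steps="-1 0 0 -0.001 0 0 0;-1 0 0 -0.001 0 0 0;-1 0 0 -0.001 0 0 0;-1 0 0 0 0 0 0;-1 0 0 0 0 0 0")

```text
clock: 3.43
eef_pos: [0.5274, -0.1742, 0.094]
tool_rot: [0.147, 0.989, -0.0, 0.001]
ft_force: [-2.2, 0.8, 12.0]
grip_width: -0.0002
grasp_force: 5.8
```

send_rows(steps="-1 0 0 -0.001 0 0 0;-1 0 0 0 0 0 0;-1 0 0 0.015 0 0 0;-1 0 0 0.015 0 0 0;-1 0 0 0.01 0 0 0")

```text
clock: 3.85
eef_pos: [0.5265, -0.1739, 0.1318]
tool_rot: [0.147, 0.989, 0.0, -0.0]
ft_force: [0.3, -0.7, 0.1]
grip_width: -0.0
grasp_force: 0.0
```

send_rows(steps="-1 -0.006 -0.022 0 0 0 0;-1 -0.006 -0.022 0 0 0 0;-1 -0.006 -0.022 0 0 0 0;-1 -0.006 -0.021 0 0 0 0;-1 0 0 0 0 0 0")

```text
clock: 4.27
eef_pos: [0.5012, -0.2642, 0.1305]
tool_rot: [0.149, 0.989, -0.001, -0.001]
ft_force: [-0.4, 0.1, 0.3]
grip_width: 0.0001
grasp_force: 0.0
```

send_rows(steps="-1 0 0 -0.015 0 0 0;-1 0 0 -0.012 0 0 0;-1 0 0 -0.004 0 0 0;-1 0 0 -0.003 0 0 0;-1 0 0 0 0 0 0")

```text
clock: 4.68
eef_pos: [0.5017, -0.2604, 0.0968]
tool_rot: [0.147, 0.989, 0.0, -0.001]
ft_force: [-3.3, -0.0, 3.6]
grip_width: -0.0
grasp_force: 1.7
```

send_rows(steps="-1 0 0 -0.001 0 0 0;-1 0 0 -0.001 0 0 0;-1 0 0 -0.001 0 0 0;-1 0 0 -0.001 0 0 0;-1 0 0 0 0 0 0")

```text
clock: 5.1
eef_pos: [0.5027, -0.2607, 0.0941]
tool_rot: [0.147, 0.989, 0.0, 0.0]
ft_force: [-3.4, 1.9, 6.3]
grip_width: -0.0
grasp_force: 3.3
```

send_rows(steps="-1 0 0 -0.001 0 0 0;-1 0 0 -0.001 0 0 0;-1 0 0 0 0 0 0;-1 0 0 0 0 0 0;-1 0 0 0 0 0 0")

```text
clock: 5.52
eef_pos: [0.5028, -0.2607, 0.0939]
tool_rot: [0.147, 0.989, -0.0, 0.001]
ft_force: [-6.4, 3.4, 16.6]
grip_width: -0.0
grasp_force: 8.1
```

send_rows(steps="-1 0 0 0.02 0 0 0;-1 0 0 0.03 0 0 0;-1 0 0 0.03 0 0 0;-1 0 0 0.03 0 0 0;-1 0 0 0.03 0 0 0")

```text
clock: 5.93
eef_pos: [0.5032, -0.2609, 0.2326]
tool_rot: [0.147, 0.989, 0.0, 0.001]
ft_force: [1.5, -0.0, 0.2]
grip_width: 0.0003
grasp_force: 0.0
```

send_rows(steps="1 0.009 0.035 0 0 0 0;1 0.009 0.035 0 0 0 0;1 0.009 0.035 0 0 0 0;1 0.009 0.035 0 0 0 0;1 0.008 0.033 0 0 0 0")

```text
clock: 6.35
eef_pos: [0.5477, -0.0861, 0.2313]
tool_rot: [0.147, 0.989, 0.0, 0.001]
ft_force: [0.1, 1.0, -0.3]
grip_width: 0.0607
grasp_force: 0.0
```

send_rows(steps="1 0 0 0 0 0 0;1 0 0 0 0 0 0;1 0 0 0 0 0 0;1 0 0 0 0 0 0;1 0 0 0 0 0 0")

```text
clock: 6.77
eef_pos: [0.5465, -0.0892, 0.2312]
tool_rot: [0.148, 0.989, -0.0, 0.0]
ft_force: [0.4, -1.1, -0.0]
grip_width: 0.0855
grasp_force: 0.0
```

```bash
python3 - <<'E'
from m import *
c=camera("top");W=pts(c);z=W[...,2]
for p in((.526,-.175),(.503,-.261)):
    m=np.hypot(W[...,0]-p[0],W[...,1]-p[1])<.015;print(m.sum(),np.nanmedian(z[m]) if m.any() else None)
s=camera("scene");a=c["frame"][145:245,230:360];b=s["frame"][130:250,140:270]
cv2.imwrite("pics/look1.png",cv2.cvtColor(np.hstack([cv2.resize(a,(390,300)),cv2.resize(b,(390,300))]),4))
E
```

```text
10 0.10142106102657178
64 0.10002635111925318
```

View pics/look1.png

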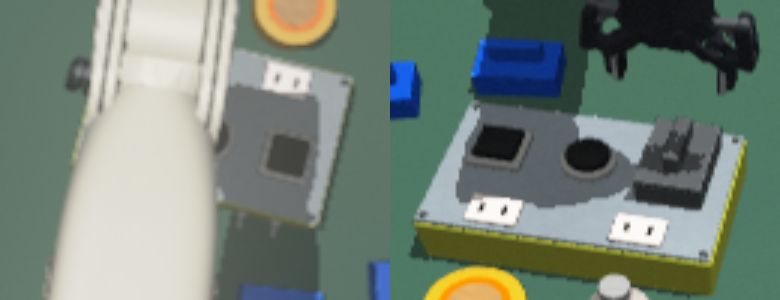

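The picture shows both keys up and the guard still in place under the open gripper. Descending to grasp.

send_rows(steps="1 0 0 -0.03 0 0 0;1 0 0 -0.03 0 0 0;1 0 0 -0.03 0 0 0;1 0 0 -0.012 0 0 0;1 0 0 -0.005 0 0 0")

```text
clock: 7.28
eef_pos: [0.5443, -0.0884, 0.1213]
tool_rot: [0.148, 0.989, 0.0, -0.003]
ft_force: [0.2, 0.4, 0.6]
grip_width: 0.0851
grasp_force: 0.0
```

send_rows(steps="0.2 0 0 0 0 0 0;-0.2 0 0 0 0 0 0;-0.5 0 0 0 0 0 0;-1 0 0 0 0 0 0;-1 0 0 0 0 0 0")

```text
clock: 7.7
eef_pos: [0.5475, -0.0881, 0.1257]
tool_rot: [0.147, 0.989, -0.0, 0.001]
ft_force: [0.5, -0.0, 0.2]
grip_width: 0.0255
grasp_force: 0.0
```

send_rows(steps="-1 0 0 0 0 0 0;-1 0 0 0 0 0 0;-1 0 0 0 0 0 0;-1 0 0 0 0 0 0;-1 0 0 0 0 0 0")

```text
clock: 8.12
eef_pos: [0.5473, -0.0879, 0.1253]
tool_rot: [0.147, 0.989, -0.0, 0.001]
ft_force: [-0.2, 1.1, 5.6]
grip_width: 0.0153
grasp_force: 61.5
```

send_rows(steps="-1 0 0 0.003 0 0 0;-1 0 0 0.008 0 0 0;-1 0 0 0.015 0 0 0;-1 0 0 0.02 0 0 0;-1 0 0 0.02 0 0 0")

```text
clock: 8.53
eef_pos: [0.5455, -0.0878, 0.1901]
tool_rot: [0.147, 0.989, 0.0, -0.002]
ft_force: [0.9, 0.1, -1.8]
grip_width: 0.015
grasp_force: 60.3
```

send_rows(steps="-1 0 0 0.02 0 0 0;-1 0 0 0.015 0 0 0;-1 0 0 0 0 0 0;-1 0 0 0 0 0 0;-1 0 0 0 0 0 0")

```text
clock: 8.95
eef_pos: [0.5458, -0.0878, 0.224]
tool_rot: [0.147, 0.989, 0.0, -0.001]
ft_force: [0.5, -0.3, -3.1]
grip_width: 0.015
grasp_force: 60.4
```

```bash
python3 - <<'E'
from m import *
s=camera("scene");W=pts(s)
save(s,"pics/look2.png")
E
```

```text
(no output)
```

View pics/look2.png

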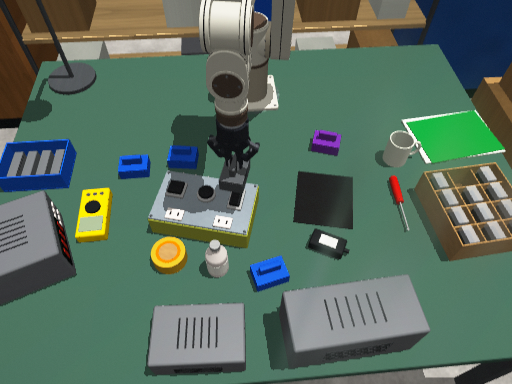

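The guard is held level at (235,175), the oblong key is uncovered, and nothing else has moved. Carrying it to the mat.

send_rows(steps="-1 -0.002 0.015 0 0 0 0;-1 -0.003 0.026 0 0 0 0;-1 -0.003 0.03 0 0 0 0;-1 -0.003 0.03 0 0 0 0;-1 -0.003 0.03 0 0 0 0")

```text
clock: 9.42
eef_pos: [0.5314, 0.044, 0.2235]
tool_rot: [0.147, 0.989, -0.0, -0.002]
ft_force: [1.0, 0.8, -1.5]
grip_width: 0.0148
grasp_force: 60.3
```

send_rows(steps="-1 -0.003 0.03 0 0 0 0;-1 -0.004 0.03 0 0 0 0;-1 -0.004 0.03 0 0 0 0;-1 -0.004 0.03 0 0 0 0;-1 -0.003 0.027 0 0 0 0")

```text
clock: 9.83
eef_pos: [0.5132, 0.1915, 0.2236]
tool_rot: [0.147, 0.989, -0.001, -0.001]
ft_force: [0.7, -0.1, -1.5]
grip_width: 0.0152
grasp_force: 60.3
```

send_rows(steps="-1 0 0 -0.02 0 0 0;-1 0 0 -0.03 0 0 0;-1 0 0 -0.03 0 0 0;-1 0 0 -0.03 0 0 0;-1 0 0 -0.025 0 0 0")

```text
clock: 10.25
eef_pos: [0.5124, 0.1895, 0.0867]
tool_rot: [0.147, 0.989, -0.001, -0.002]
ft_force: [0.5, -0.2, -2.9]
grip_width: 0.0148
grasp_force: 60.4
```

send_rows(steps="-1 0 0 -0.015 0 0 0;-1 0 0 -0.01 0 0 0;-1 0 0 0 0 0 0;-1 0 0 0 0 0 0;-1 0 0 0 0 0 0")

```text
clock: 10.67
eef_pos: [0.5155, 0.1904, 0.0662]
tool_rot: [0.147, 0.989, 0.0, 0.001]
ft_force: [0.4, -0.4, -0.7]
grip_width: 0.0149
grasp_force: 60.3
```

send_rows(steps="-1 0 0 -0.006 0 0 0;-1 0 0 -0.005 0 0 0;-1 0 0 -0.002 0 0 0;-1 0 0 -0.001 0 0 0;-1 0 0 0 0 0 0")

```text
clock: 11.08
eef_pos: [0.5144, 0.19, 0.0511]
tool_rot: [0.147, 0.989, -0.0, -0.0]
ft_force: [0.5, 0.2, -1.8]
grip_width: 0.0146
grasp_force: 60.4
```

send_rows(steps="-1 0 0 -0.001 0 0 0;-1 0 0 -0.001 0 0 0;-1 0 0 0 0 0 0;-1 0 0 0 0 0 0;-1 0 0 0 0 0 0")

```text
clock: 11.5
eef_pos: [0.5148, 0.1902, 0.0495]
tool_rot: [0.147, 0.989, 0.0, 0.0]
ft_force: [-0.0, -0.9, -1.6]
grip_width: 0.0148
grasp_force: 60.4
```

send_rows(steps="-1 0 0 -0.001 0 0 0;-1 0 0 0 0 0 0;-1 0 0 -0.001 0 0 0;-1 0 0 0 0 0 0;-1 0 0 0 0 0 0")

```text
clock: 11.92
eef_pos: [0.5149, 0.1903, 0.0493]
tool_rot: [0.147, 0.989, 0.0, 0.001]
ft_force: [-4.7, -0.4, 10.2]
grip_width: 0.0151
grasp_force: 62.2
```

send_rows(steps="-1 0 0 0.001 0 0 0;-0.5 0 0 0 0 0 0;0 0 0 0 0 0 0;0.3 0 0 0 0 0 0;0.5 0 0 0 0 0 0")

```text
clock: 12.33
eef_pos: [0.5146, 0.19, 0.0481]
tool_rot: [0.147, 0.989, -0.0, -0.0]
ft_force: [-0.2, -0.0, 0.2]
grip_width: 0.057
grasp_force: 0.0
```

send_rows(steps="0.5 0 0 0 0 0 0;0.5 0 0 0.01 0 0 0;0.5 0 0 0.02 0 0 0;0.5 0 0 0.03 0 0 0;0.5 0 0 0.03 0 0 0")

```text
clock: 12.75
eef_pos: [0.5138, 0.1897, 0.1391]
tool_rot: [0.147, 0.989, -0.001, -0.001]
ft_force: [0.4, 0.1, -0.0]
grip_width: 0.0639
grasp_force: 0.0
```

send_rows(steps="0.5 0 0 0.03 0 0 0;-1 0 0 0.03 0 0 0;-1 0 0 0.03 0 0 0;-1 0 -0.03 0 0 0 0;-1 0 -0.03 0 0 0 0")

```text
clock: 13.17
eef_pos: [0.5162, 0.131, 0.2318]
tool_rot: [0.145, 0.989, 0.001, 0.003]
ft_force: [-0.6, -0.9, -0.9]
grip_width: 0.0158
grasp_force: 0.0
```

```bash
python3 - <<'E'
from m import *
s=camera("scene");save(s,"pics/look3.png");W=pts(s);z=W[...,2]
b=np.zeros((384,512),bool);b[150:240,280:370]=1
g=b&(abs(W[...,0]-.515)<.07)&(abs(W[...,1]-.19)<.07)
m=g&(z>.03)&(z<.09);rect(m,s,.044,"guard");print(np.nanmax(z[g&(z<.12)]))
# oblong key (now uncovered)
mx=s["frame"].astype(int).max(-1);b[:]=0;b[165:225,215:260]=1
rect(b&(mx<70)&(z>.09)&(z<.112),s,.102,"oblong")
E
```

```text
guard px [325.3 192.1] 571 cent [0.5181 0.1869] rect [515.7 187.5] [ 64.6 112. ] 73.3
0.08031158171292518
oblong px [235.7 196.6] 190 cent [ 0.5538 -0.09  ] rect [552.8 -90. ] [30.7 63.6] 73.6
```

View pics/look3.png

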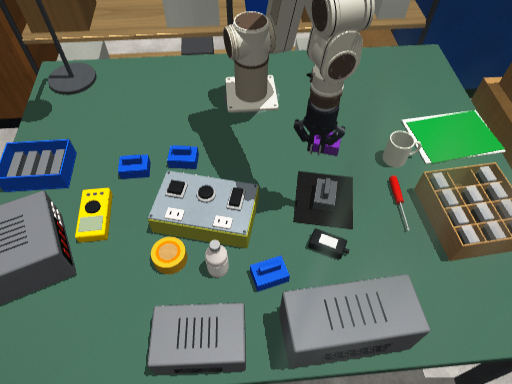

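The guard stands upright on the mat at (325,192), and the oblong key is uncovered at (236,197). Pressing it next.

send_rows(steps="-1 0.005 -0.031 0 0 0 0;-1 0.005 -0.031 0 0 0 0;-1 0.005 -0.031 0 0 0 0;-1 0.005 -0.031 0 0 0 0;-1 0.005 -0.031 0 0 0 0")

```text
clock: 13.63
eef_pos: [0.5395, -0.0263, 0.229]
tool_rot: [0.147, 0.989, 0.0, 0.0]
ft_force: [0.9, 0.2, -0.0]
grip_width: 0.0002
grasp_force: 0.0
```

send_rows(steps="-1 0.005 -0.031 0 0 0 0;-1 0.005 -0.0325 0 0 0 0;-1 0 0 0 0 0 0;-1 0 0 -0.02 0 0 0;-1 0 0 -0.02 0 0 0")

```text
clock: 14.05
eef_pos: [0.5507, -0.0893, 0.1896]
tool_rot: [0.148, 0.989, 0.0, 0.002]
ft_force: [0.6, -0.3, -0.3]
grip_width: -0.0001
grasp_force: 0.0
```

send_rows(steps="-1 0 0 -0.025 0 0 0;-1 0 0 -0.025 0 0 0;-1 0 0 -0.025 0 0 0;-1 0 0 -0.005 0 0 0;-1 0 0 0 0 0 0")

```text
clock: 14.47
eef_pos: [0.5478, -0.0879, 0.1067]
tool_rot: [0.147, 0.989, 0.0, -0.002]
ft_force: [-0.8, 0.4, -0.1]
grip_width: 0.0001
grasp_force: 0.0
```

send_rows(steps="-1 0 0 -0.004 0 0 0;-1 0 0 -0.003 0 0 0;-1 0 0 -0.003 0 0 0;-1 0 0 0 0 0 0;-1 0 0 0 0 0 0")

```text
clock: 14.88
eef_pos: [0.551, -0.0885, 0.0996]
tool_rot: [0.147, 0.989, 0.0, 0.002]
ft_force: [1.4, 0.4, 2.0]
grip_width: -0.0
grasp_force: 1.1
```

send_rows(steps="-1 0 0 -0.001 0 0 0;-1 0 0 -0.001 0 0 0;-1 0 0 -0.001 0 0 0;-1 0 0 -0.001 0 0 0;-1 0 0 0 0 0 0")

```text
clock: 15.3
eef_pos: [0.5506, -0.0885, 0.0948]
tool_rot: [0.147, 0.989, 0.0, 0.001]
ft_force: [2.7, 0.1, 4.3]
grip_width: -0.0003
grasp_force: 2.2
```

send_rows(steps="-1 0 0 -0.001 0 0 0;-1 0 0 -0.001 0 0 0;-1 0 0 -0.001 0 0 0;-1 0 0 0 0 0 0;-1 0 0 0 0 0 0")

```text
clock: 15.72
eef_pos: [0.5507, -0.0886, 0.0939]
tool_rot: [0.147, 0.989, 0.0, 0.002]
ft_force: [-0.1, 1.1, 15.5]
grip_width: -0.0001
grasp_force: 7.9
```

Bottomed at 15 N; retract straight up.

send_rows(steps="-1 0 0 0.02 0 0 0;-1 0 0 0.03 0 0 0;-1 0 0 0.03 0 0 0;-1 0 0 0.03 0 0 0;-1 0 0 0.03 0 0 0")

```text
clock: 16.13
eef_pos: [0.5472, -0.0883, 0.2308]
tool_rot: [0.147, 0.989, -0.0, -0.003]
ft_force: [-0.1, 0.2, -0.2]
grip_width: 0.0002
grasp_force: 0.0
```

send_rows(steps="-1 -0.02 0.02 0 0 0 0;-1 -0.02 0.02 0 0 0 0;-1 -0.02 0.02 0 0 0 0;-1 0 0 0 0 0 0;-1 0 0 0 0 0 0")

```text
clock: 16.55
eef_pos: [0.4872, -0.0278, 0.2302]
tool_rot: [0.146, 0.989, -0.0, -0.002]
ft_force: [0.5, -0.7, -0.2]
grip_width: 0.0003
grasp_force: 0.0
```

```bash
python3 - <<'E'
from m import *
s=camera("scene");W=pts(s);z=W[...,2]
for p in((.528,-.176),(.505,-.262),(.551,-.089)):
    m=np.hypot(W[...,0]-p[0],W[...,1]-p[1])<.012;print(m.sum(),np.nanmedian(z[m]))
g=(abs(W[...,0]-.515)<.07)&(abs(W[...,1]-.19)<.07)
rect(g&(z>.03)&(z<.09),s,.044,"guard")
job_done()
E
```

```text
43 0.10439303257480159
43 0.10416843635727069
45 0.10404933185103171
guard px [325.3 192.1] 572 cent [0.5179 0.1871] rect [514.9 187.8] [ 64.4 110.3] 73.3
the job is handed in; nothing more can be done
```

The job is handed in, with no verdict returned: I pressed the round and square keys fully, set the guard cap upright on the mat, then pressed the oblong key; all three sprang back, and the arm ended clear at about 17 s.

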